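# Park the index plunger, then slide the tube rack to the reading stop

### The job

The rack slide is locked in its loading place by the sprung index plunger: pull the round black knob up, turn it clockwise (seen from above) by feel until it stops, and let it down into its rest notch so that it stays retracted by itself. Then slide the carriage by its handle post, away from the plunger, until it sits against the rubber end stop, and leave it there with the plunger still parked. Never force the plunger or press hard on the stop, keep the tube rack upright in its nest and leave the things round the slide where they are.

Things in the scene. Friction and masses are not known exactly. Their poses are not given: they have to be found in the camera images.
- slide_base: Rack slide, screwed down: grey base plate 150 x 330 mm, top 16 mm high, two rails along its y. Origin: under its middle, on the worktop; z up, +y loading end, -y reading end (robot's right). In its frame (mm) the plunger axis stands at x -45, y 40, on a bracket arm (x -79..-24, y 20..60, top z 56); the carriage plate covers x -60..56, top z 38.
- knob_grip (a point): Point to grip, on the plunger's upright axis, in the round black ribbed knob: 36 mm across, from 32 mm below this point to 10 mm above it; rises with it. A small raised grey bar on its top points out over the guide pin. The bracket arm's top lies 38 mm below this point (knob down); nothing as high stands within 60 mm.
- plunger (a joint): Pull of the plunger, m. 0: its 8 mm pin stands 6 mm deep in a hole of the carriage and locks it. Lifting slowly takes 8 N at 0, 13 N at 0.012, 14.5 N at 0.015 (damped: +0.8 N per 10 mm/s). Above about 0.012 the guide pin is out of its slot and the knob can turn; a cap ends the pull at about 0.015. In the rest notch it reads about 0.008; beside it, on the track, 0.011 to 0.012: not parked.
- knob (a joint): Turn of the knob, rad, clockwise from above; 0: guide pin in its slot, it can only go up. The notch, hidden under the knob, lies anywhere from 0.87 to 1.36 (the fitter's choice, new each time): 3.5 mm deep, 0.05 rad of play either way. Right behind it a wall ends the turn, springy, about 3 N m/rad: pulled up and turned to the wall, the pin stands over the notch and drops in when let down.
- guide_pin: Cross pin, 3 mm square, fixed in the knob, hidden; its two ends run in slots, tracks and notches 11.5 mm off the axis. Origin: on the plunger axis, at worktop height when down; y along the pin. It must never bear more than 30 N: that is 0.34 N m against the wall, or 44 N of pull at the cap.
- handle_grip (a point): Point to grip on the carriage's handle: an upright round post 18 mm across with a black sleeve, from 29 mm below this point (24 mm flange on the plate) to 14 mm above it. At the start it stands 80 mm from the plunger axis towards the reading end; moves with the carriage.
- carriage (a joint): Travel of the carriage from its loading place along -y of slide_base, m. 0: loading place. 0.080: it touches the end stop. Friction about 1.5 N. It has an index hole every 20 mm; a plunger that is not parked drops into the next one.
- end_stop: Rubber buffer 16 mm across on the right end bracket, which the carriage's underside lug meets. Frame: that of slide_base. It must not be pressed with more than 25 N.
- rack: White plastic tube rack, 23 x 205 x 100 mm with its tubes, loose in a nest 10 mm high on the carriage, upright, along the slide. Origin: centre of its underside, z up, y along it.
- cup: Specimen cup with white lid, 62 mm across, 70 high, behind the slide. Origin: centre of its underside. Leave alone.
- canister: Test strip canister, 40 mm across, 111 high, behind the slide. Origin: centre of its underside. Leave alone.
- vial: Brown control vial, 22 mm across, 48 high, in front of the slide. Origin: centre of its underside. Leave alone.
- bench_timer: White bench timer 72 x 64 x 20 mm lying in front of the slide. Origin: centre of its underside. Leave alone.

How it is judged:
By the outcome, as a careful person would: the job done as asked, in the order asked, and still so for the second after the job is handed in, with the robot touching nothing.
It also fails if it takes over 72 s, if anything falls off the work surface, if the arm or the gripper's body presses on something with over 40 N, if the wrist force passes 120 N, or if a joint passes its speed limit or range.

### The arm

A 6-joint arm with a two-finger parallel gripper is mounted at the origin on a cart in front of the work surface, level with it; the furniture and walls round the work are solid. World frame = base frame: x ahead of the robot, y to its left, z up, the work surface at z = 0. Lengths are in mm, angles in rad, forces in N, time in s.
With the tool pointing down it reaches from about 325 to 900 mm from the base axis. Payload 6.1 kg.
Tool frame: the origin (TCP) lies midway between the tips of the shut fingers; the grasp point (between the pads) lies bot.tcp_to_grasp behind it (bot.tcp_to_grasp is the distance from the TCP to the grasp point, in mm); z points along the fingers, y is the line along which they close (so a half turn about z gives the same grasp; the last joint's range is limited). The gripper opens to 87 mm and grips with 3 to 60 N. Pads are 19 mm wide; open, the fingers measure 117 mm over their backs; the gripper's body (75 mm by 190 mm) begins 51 mm behind the grasp point.
Start: joints at [-1.313, 0.22, 1.526, -0, 1.395, -0.126], TCP at [234.022, -579.525, 194.638] pointing down, gripper open.
Joint ranges: [-2.98, 2.98], [-0.91, 2.08], [0.09, 2.57], [-1.24, 4.39], [0.2, 2.65], [-2.68, 2.68]. Speed limits (rad/s): [2.57, 2.57, 3.01, 3.14, 3.14, 3.14].

### API

Orientations are given as a unit quaternion [x, y, z, w].
In Python, from bench import bot gives the robot as it stands.
- The arm moves only by the tool jog_arm, never from a script. Its argument "motion" is a list of rows, each a list of 3 entries, a list of its own where there are three numbers: the opening, from 0 (shut) to 1 (fully open), then the shift along the tool's x, y, z in mm, then the turn, a rotation vector about the tool's x, y, z in rad. A call has 1 to 12 rows; each row shifts and turns the commanded pose from where the row before left it, along the tool's axes as they then stand; what a row does not reach is not made up. A row lasts 1/8 s, in which the tool goes at most 62.5 mm and 10.7 degrees, less where a joint would pass 70% of its speed; a pose out of reach is approached as far as the arm can. A call is refused whole if a number of a shift passes 62.5 or a number of a turn 0.188, either way. A call with a gripper value outside its range is refused whole. The fingers move at their own pace and stop on an object; "force" is the grip in N (left out, the last holds). Time passes only in rows, so rows that do not move let the fingers close. It gives the time, the measured TCP pose, the force, the opening and the grip force at its end, in the units of the state.
- bot.observe(): the state, without advancing time (a new reading comes with each control period).
- bot.get_image(name): name is "side" or "top" or "wrist"; returns a dict with "image" (400x640x3 uint8, red, green, blue), "depth" (400x640 float32, mm along the optical axis (not along the pixel's ray), 0 where there is no reading), "fx", "fy", "cx", "cy" (pixels), "view" (4x4, takes a point from world to camera coordinates); the wrist camera has in their place "T_tool_cam" (4x4, takes a point from camera to tool coordinates, whose origin is the TCP and whose axes are the flange's). Camera axes: x right, y up, looking along -z (the intrinsics and any distortion apply to the point x, -y, -z); pixel columns grow to the right and rows downward; lengths in mm; the calibration is good to about 2 mm. A picture is of the moment at which its call begins: read the wrist's pose just before it.
- bot.hand_in(): hands the job in; it is judged then, once.
The state is a dict: "clock": time; "joints": joint angles; "dq": joint speeds; "joint_torque": joint torques, N m; "tool_pos": TCP position; "tcp_rot": TCP orientation; "force": force on the tool from outside, world axes, zero at the start; "torque": the same for the moment, N m; "grip_width": finger opening in mm; "grasp_force": force on a finger pad.
Only numpy, scipy, OpenCV 4.12 (cv2) and the standard library are available. Lean on these libraries where they do the work, as an engineer would, in place of code of your own. Each camera call takes 0.05 s, during which the arm holds its last target. There are 200 camera calls.

## Working session

There is one attempt and no reset: what is moved stays moved. The work goes in short steps, Python scripts to look and compute and a tool call to move; the robot and the scene stay as the last step left them, time stands still between calls to the robot, and variables do not carry over. Pictures are saved under pics/ and viewed, at most 10 in all, crops included, and the job is handed in when it is done.

Besides the shell and the picture viewer there is one more tool, called after "Request:" by a JSON object that holds its "api" and its "payload". jog_arm: Moves the arm, as the interface text tells. Its arguments: {"type":"object","properties":{"motion":{"type":"array","items":{"type":"array"}},"force":{"type":"number"}},"required":["motion"]}

```bash
mkdir -p pics; python3 - <<'E'
from bench import bot
import cv2,numpy as np
s=bot.observe();print(s,bot.tcp_to_grasp)
for n in("top","side"):
    d=bot.get_image(n);np.savez(n+".npz",**d)
    cv2.imwrite(f"pics/{n}.png",d["image"][...,::-1])
    print(n,d["fx"],d["cx"],d["cy"],[k for k in d],np.round(d["view"],3).tolist())
E
```

```text
{'clock': 0.0, 'joints': array([-1.31311871e+00,  2.21217710e-01,  1.52762689e+00,  4.62419465e-06,
        1.39469221e+00, -1.26061569e-01]), 'dq': array([ 0.00037957, -0.00036857, -0.00026474, -0.00143996, -0.00057085,
        0.0004363 ]), 'joint_torque': array([ 3.39001752e-03, -4.94602954e+01, -3.87374425e+01,  7.02487654e-02,
        5.69834362e-02, -1.16455781e-04]), 'tool_pos': array([ 233.83974959, -578.87416352,  193.5341714 ]), 'tcp_rot': array([ 9.81649044e-01,  1.90694022e-01, -6.16535230e-05, -9.70126126e-04]), 'force': array([-0.1700542 , -0.4857001 , -0.21988225]), 'torque': array([ 0.01678153, -0.03172623,  0.03933311]), 'grasp_force': 0.0, 'grip_width': 87.33008311731795} 18.700000000000003
top 462.813647966971 320.62381501380196 196.6696796096263 ['image', 'depth', 'fx', 'fy', 'cx', 'cy', 'view'] [[0.068, -0.998, -0.0, -117.456], [0.976, 0.066, 0.209, -562.164], [-0.208, -0.014, 0.978, -881.791], [0.0, 0.0, 0.0, 1.0]]
side 478.7780521552875 309.7856657222752 204.86342442123873 ['image', 'depth', 'fx', 'fy', 'cx', 'cy', 'view'] [[-0.95, -0.312, -0.001, 489.596], [0.205, -0.626, 0.753, -232.783], [-0.235, 0.715, 0.658, -774.486], [0.0, 0.0, 0.0, 1.0]]
```

View pics/top.png

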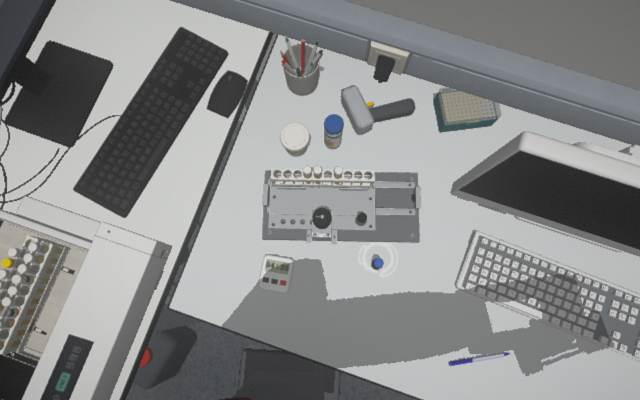

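View pics/side.png

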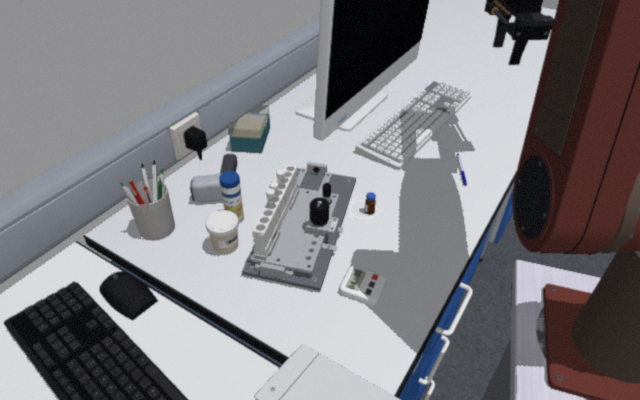

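Top view: the knob is at about (321,217) and the handle post at (361,218). The rack row runs along (275–372,175), the vial is at (377,262) and the timer at (277,272). Side view confirms the layout: knob (319,211), handle (327,190), bar on the knob top.

```bash
cat > h.py <<'E'
import numpy as np,cv2
def load(n): return dict(np.load(n+".npz"))
def cloud(d):
    D=d["depth"];v,u=np.mgrid[:400,:640]
    c=np.stack([(u-d["cx"])/d["fx"]*D,-(v-d["cy"])/d["fy"]*D,-D,np.ones_like(D)],-1)
    P=(c@np.linalg.inv(d["view"]).T)[...,:3];P[D==0]=np.nan;return P
E
python3 - <<'E'
from h import *
for n in("top","side"):
    d=load(n);P=cloud(d).reshape(-1,3);im=d["image"].reshape(-1,3).astype(int)
    if n=="top":
        P0=cloud(d);k=P0[217,321];print("knob px",k,"handle",P0[218,361],"rack",P0[175,300],P0[175,360])
    f=np.hypot(*(P-k)[:,:2].T)
    m=(f<28)&(P[:,2]>95)&(im.max(1)<90);q=P[m];print(n,"knob",m.sum(),q.mean(0),q.min(0),q.max(0),cv2.minEnclosingCircle(q[:,:2].astype(np.float32)))
    hh=k+[0,-80,0]
    m=(np.hypot(*(P-hh)[:,:2].T)<30)&(P[:,2]>72)&(P[:,2]<90);q=P[m];print("handle",m.sum(),q.mean(0),q.min(0),q.max(0))
    m=(f<160)&(P[:,2]>115)&(P[:,0]>k[0]+30)&(P[:,2]<170);q=P[m];print("rack",m.sum(),q.min(0),np.percentile(q,[2,50,98],axis=0).round(),q.max(0),cv2.minAreaRect(q[:,:2].astype(np.float32)))
    m=(f<220)&(P[:,2]>10)&(P[:,2]<22)&(np.ptp(im,axis=1)<25);q=P[m]
    M=np.zeros(len(P),np.uint8);M[m]=1
    M=cv2.morphologyEx(M.reshape(400,640),cv2.MORPH_OPEN,np.ones((3,3)))
    c,l,st,_=cv2.connectedComponentsWithStats(M)
    i=1+st[1:,4].argmax();q=P[(l==i).ravel()];print("base",len(q),cv2.minAreaRect(q[:,:2].astype(np.float32)))
d=load("top");c=d["image"][150:260,240:440,::-1];cv2.imwrite("pics/c.png",cv2.resize(c,None,fx=4,fy=4,interpolation=cv2.INTER_CUBIC))
E
```

```text
knob px [519.41880334 -83.10749936 105.21232148] handle [ 526.26572022 -161.19771686   84.28310569] rack [613.15315379 -33.22581912  52.44066042] [ 620.29195705 -156.76247326   57.24581241]
top knob 250 [520.55281633 -84.04948501 102.43183627] [ 502.85133204 -100.74859225   95.72064284] [538.49076701 -67.28374921 107.50521383] ((521.1323852539062, -83.82305145263672), 18.28582763671875)
handle 66 [ 529.30605135 -162.9981554    81.99018128] [ 521.59604111 -171.31629104   73.07797881] [ 538.52174382 -155.18514831   86.08589462]
rack 222 [ 595.58189141 -117.08552365  115.04495914] [[ 597. -115.  116.]
 [ 603.  -70.  136.]
 [ 612.  -44.  139.]] [614.49904357 -42.94993168 139.92046542] ((604.7417602539062, -80.11212158203125), (16.3505859375, 73.9192886352539), 2.9299869537353516)
base 1632 ((522.6553955078125, -196.41513061523438), (67.12677764892578, 186.46469116210938), 5.415205478668213)
side knob 218 [522.3786791  -77.40147873 102.78160625] [507.03554488 -97.26492732  95.15910319] [539.90341118 -63.87353116 107.46860021] ((523.5899658203125, -80.88841247558594), 18.05967903137207)
handle 75 [ 532.95785864 -158.88790623   80.5736982 ] [ 524.65274857 -169.89572419   72.06000562] [ 542.3411426  -151.98366613   87.3554609 ]
rack 305 [ 598.99192018 -115.13413392  115.08354327] [[ 599. -112.  116.]
 [ 606.  -65.  134.]
 [ 616.  -41.  140.]] [617.39770925 -39.50193886 140.84471965] ((608.1652221679688, -77.28739929199219), (15.54080581665039, 75.8244857788086), 2.815945863723755)
base 1203 ((538.408935546875, 12.164031982421875), (182.9552764892578, 113.06639862060547), 42.75472640991211)
```

View pics/c.png

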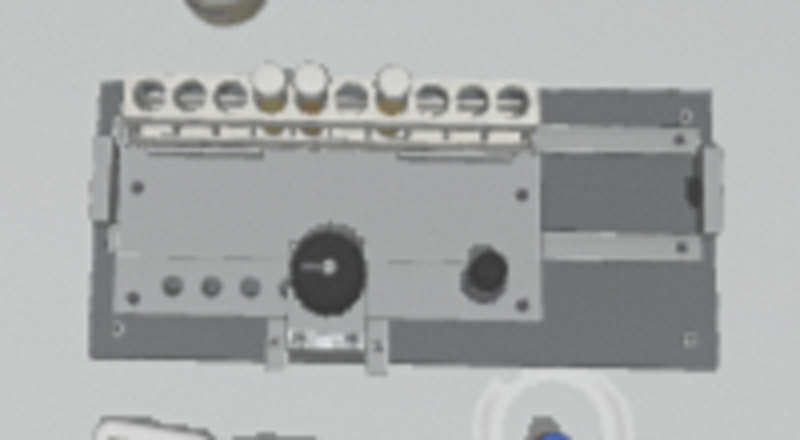

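The crop shows the knob at crop px (328,270) with its bar pointing left, the handle at (487,270), and the base corners at (90,357), (718,370), (105,82) and (710,92). I'll approach above the knob.

Request:
{"api": "jog_arm", "payload": {"motion": [[0.63,[38,-29,0],[0,0,0]],[0.63,[38,-29,0],[0,0,0]],[0.63,[38,-29,0],[0,0,0]],[0.63,[38,-29,0],[0,0,0]],[0.63,[38,-29,0],[0,0,0]],[0.63,[38,-29,0],[0,0,0]],[0.63,[38,-30,0],[0,0,0]],[0.63,[38,-30,0],[0,0,0]],[0.63,[38,-30,0],[0,0,0]],[0.63,[38,-30,0],[0,0,0]],[0.63,[38,-30,0],[0,0,0]],[0.63,[35,-29,0],[0,0,0]]], "force": 25}}

```text
clock: 1.6
tool_pos: [522.2, -80.9, 194.3]
tcp_rot: [0.982, 0.191, -0.0, -0.0]
force: [0.3, 0.1, -1.3]
grip_width: 54.5
grasp_force: 0.0
```

Request:
{"api": "jog_arm", "payload": {"motion": [[0.63,[0,0,0],[0,0,0]],[0.63,[0,0,0],[0,0,0]]]}}

```text
clock: 1.85
tool_pos: [521.4, -82.7, 194.2]
tcp_rot: [0.982, 0.191, -0.001, -0.0]
force: [0.5, 0.4, 0.6]
grip_width: 54.8
grasp_force: 0.0
```

```bash
python3 - <<'E'
from h import *
from bench import bot
from scipy.spatial.transform import Rotation as R
s=bot.observe();d=bot.get_image("wrist")
np.savez("w1.npz",**d,p=s["tool_pos"],q=s["tcp_rot"])
cv2.imwrite("pics/w1.png",d["image"][...,::-1]);print(s["clock"],s["tool_pos"],s["tcp_rot"],s["force"],s["torque"],d["T_tool_cam"].round(3).tolist())
t=load("top");V=np.linalg.inv(t["view"])
c=np.array([(90,357),(718,370),(105,82),(710,92)])/4.+[240,150]
for u,v in c:
    r=V[:3,:3]@[(u-t["cx"])/t["fx"],-(v-t["cy"])/t["fy"],-1];o=V[:3,3];print((o+r*(16-o[2])/r[2]).round(1))
E
```

```text
1.85 [521.40081143 -82.72336154 194.15532184] [ 9.81576907e-01  1.91066586e-01 -5.79722039e-04 -1.68219206e-05] [0.47535707 0.39669028 0.62740648] [ 0.00840009 -0.00673787  0.0354635 ] [[0.001, 0.968, 0.25, 67.141], [1.0, -0.001, -0.0, -1.466], [0.0, 0.25, -0.968, -190.621], [0.0, 0.0, 0.0, 1.0]]
[479.1  36.5  16. ]
[ 494.6 -290.7   16. ]
[627.6  42.4  16. ]
[ 644.2 -282.9   16. ]
```

View pics/w1.png

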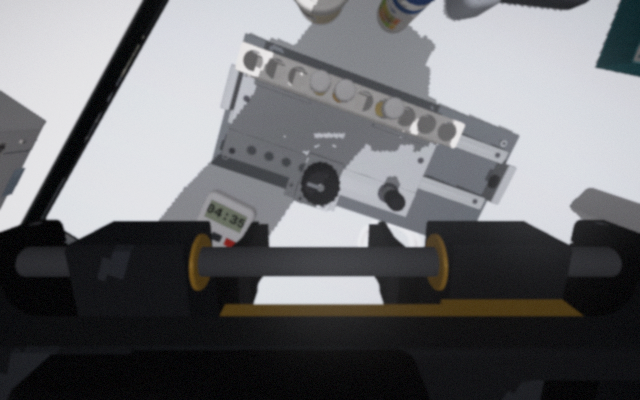

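The wrist view shows the knob centre at about (321,184) and the handle top at about (397,192). I'll fix the knob from the wrist picture by ray and depth.

```bash
python3 - <<'E'
from h import *
from scipy.spatial.transform import Rotation as R
d=load("w1");T=np.eye(4);T[:3,:3]=R.from_quat(d["q"]).as_matrix();T[:3,3]=d["p"]
V=T@d["T_tool_cam"];d["view"]=np.linalg.inv(V);P=cloud(d)
def ray(d,u,v,z):
    V=np.linalg.inv(d["view"]);r=V[:3,:3]@[(u-d["cx"])/d["fx"],-(v-d["cy"])/d["fy"],-1];o=V[:3,3];return (o+r*(z-o[2])/r[2]).round(1)
print("wrist depth",P[184,320],P[178,322],"ray",ray(d,320,184,104))
dk=(d["image"].max(2)<75)&(np.hypot(*np.moveaxis(P[...,:2]-[521,-83],2,0))<35)&(P[...,2]>97)
q=P[dk];print(dk.sum(),cv2.minEnclosingCircle(q[:,:2].astype(np.float32)),np.median(q[:,2]))
v,u=np.nonzero(dk);print(u.min(),u.max(),v.min(),v.max())
dk=(d["image"].max(2)<75)&(P[...,2]>74)&(P[...,2]<90)&(np.hypot(*np.moveaxis(P[...,:2]-[528,-162],2,0))<25)
q=P[dk];print("handle",dk.sum(),q.mean(0),cv2.minEnclosingCircle(q[:,:2].astype(np.float32)))
t=load("top");print("top ray",ray(t,240+328/4,150+268/4,104),ray(t,240+488/4,150+268/4,81))
g=d["image"][150:240,280:440,::-1];cv2.imwrite("pics/w1c.png",cv2.resize(g,None,fx=5,fy=5,interpolation=cv2.INTER_CUBIC))
E
```

```text
wrist depth [525.79446327 -81.3244529  105.44259128] [531.43212513 -80.99462164 104.36143863] ray [525.5 -81.5 104. ]
27775 ((522.2427978515625, -82.79151153564453), 34.94363784790039) 332.5304474675405
165 481 166 399
handle 217 [ 533.25729663 -159.81594974   82.68052017] ((532.8902587890625, -160.40794372558594), 7.84436559677124)
top ray [519.8 -85.  104. ] [ 529.  -163.3   81. ]
```

View pics/w1c.png

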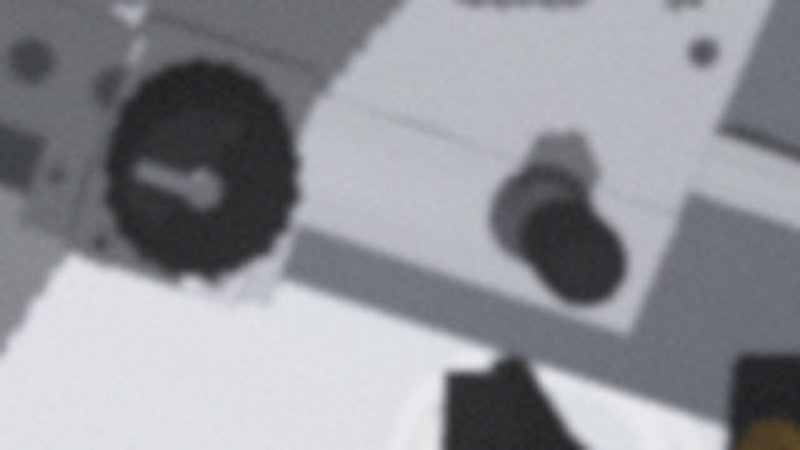

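Crop: the knob's bar hub is at crop (200,187), which is px (320,187.5), giving an axis of about (522.5,−82.5). The handle is at about (531,−161). I'll go down and grip.

Request:
{"api": "jog_arm", "payload": {"motion": [[0.63,[1,0,30],[0,0,0]],[0.63,[0,0,30],[0,0,0]],[0.63,[0,0,30],[0,0,0]],[0.63,[0,0,18],[0,0,0]],[0.63,[0,0,9],[0,0,0]],[0.63,[0,0,0],[0,0,0]],[0.63,[0,0,0],[0,0,0]]]}}

```text
clock: 2.78
tool_pos: [523.7, -82.6, 78.8]
tcp_rot: [0.982, 0.191, 0.001, 0.0]
force: [0.6, 1.0, -0.6]
grip_width: 54.9
grasp_force: 0.0
```

Request:
{"api": "jog_arm", "payload": {"motion": [[0.3,[0,0,0],[0,0,0]],[0.3,[0,0,0],[0,0,0]],[0.3,[0,0,0],[0,0,0]],[0.3,[0,0,0],[0,0,0]],[0.3,[0,0,0],[0,0,0]],[0.3,[0,0,0],[0,0,0]]], "force": 10}}

```text
clock: 3.52
tool_pos: [522.8, -82.2, 77.6]
tcp_rot: [0.982, 0.191, -0.0, -0.0]
force: [-0.0, -0.2, -0.0]
grip_width: 26.6
grasp_force: 0.0
```

Width 26.6 with no grip force means the knob isn't between the pads, so I'll look.

```bash
python3 - <<'E'
from h import *
from bench import bot
s=bot.observe();a=bot.get_image("wrist")["image"];b=bot.get_image("side");np.savez("side2.npz",**b)
b=cv2.resize(b["image"][130:290,230:430],(640,512));print(s)
cv2.imwrite("pics/w2.png",np.hstack([cv2.resize(a,(400,250)),cv2.resize(b,(400,320))[:250]])[...,::-1])
E
```

```text
{'clock': 3.525, 'joints': array([-3.05046903e-01,  1.09863116e-01,  1.88276439e+00, -2.78912155e-05,
        1.14901368e+00,  8.81913747e-01]), 'dq': array([ 0.00081972, -0.00116103,  0.0008235 ,  0.00078026, -0.00097075,
       -0.00179349]), 'joint_torque': array([ 3.83565144e-03, -4.04312253e+01, -3.50618720e+01,  7.03335553e-02,
       -3.46092205e-02, -5.04093475e-05]), 'tool_pos': array([522.7879196 , -82.21824311,  77.60406361]), 'tcp_rot': array([ 9.81639139e-01,  1.90747476e-01, -2.73952514e-05, -3.84132979e-07]), 'force': array([-0.01579001, -0.17251997, -0.04268991]), 'torque': array([ 0.02793304, -0.00775158,  0.00699478]), 'grasp_force': 0.0, 'grip_width': 26.558070274374835}
```

View pics/w2.png

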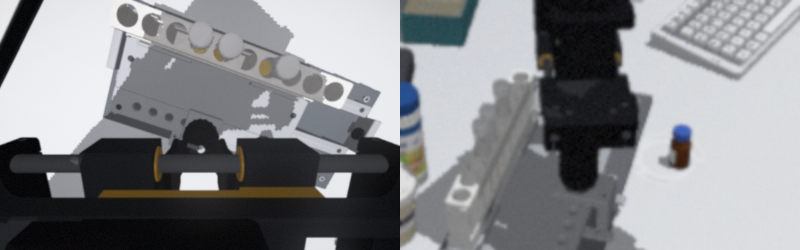

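The small wrist view shows the knob near (200,135) with the fingers just below it. I'll project the TCP and knob into both pictures.

```bash
python3 - <<'E'
from h import *
from bench import bot
from scipy.spatial.transform import Rotation as R
s=bot.observe();d=bot.get_image("wrist")
T=np.eye(4);T[:3,:3]=R.from_quat(s["tcp_rot"]).as_matrix();T[:3,3]=s["tool_pos"]
d["view"]=np.linalg.inv(T@d["T_tool_cam"])
def pr(d,p):
    c=d["view"]@[*p,1];return (d["cx"]+d["fx"]*c[0]/-c[2],d["cy"]+d["fy"]*c[1]/c[2])
b=load("side2");g=s["tool_pos"]
ims=[]
for e,(r0,r1,c0,c1) in((d,(170,330,200,440)),(b,(130,290,230,430))):
    im=e["image"].copy()
    for p,col in((g,(255,0,0)),(g+[0,0,18.7],(0,255,0)),(g+[0,0,26],(0,0,255))):
        u,v=pr(e,p);cv2.circle(im,(int(round(u)),int(round(v))),1,col,-1);print(u,v)
    ims.append(cv2.resize(im[r0:r1,c0:c1],(400,400*(r1-r0)//(c1-c0)),interpolation=cv2.INTER_CUBIC)[:266])
P=cloud(b);print(P[205:222:4,319].round(),P[180:222:5,317].round())
P=cloud(d);print("w",P[190:260:8,320].round())
cv2.imwrite("pics/w3.png",cv2.resize(np.hstack(ims),(800,266))[...,::-1])
E
```

```text
320.2123639636252 221.37644573094406
320.4206817091195 232.07157541488232
320.51362527540437 236.84334122074728
319.5175437572666 213.32898117836154
319.64203671461314 205.89829794450458
319.6915725624558 202.94162311015944
[[518. -61. 118.]
 [518. -62. 107.]
 [519. -66.  93.]
 [519. -66.  83.]
 [519. -68.  71.]] [[505.  -6. 219.]
 [501.   6. 219.]
 [500.  10. 212.]
 [501.   7. 199.]
 [502.   2. 185.]
 [521. -59. 119.]
 [523. -67.  99.]
 [523. -67.  86.]
 [523. -66.  75.]]
w [[540. -75.  67.]
 [539. -75.  85.]
 [539. -75. 101.]
 [535. -77. 104.]
 [531. -78. 105.]
 [527. -80. 105.]
 [522. -82. 104.]
 [518. -84. 105.]
 [551. -70. 192.]]
```

View pics/w3.png

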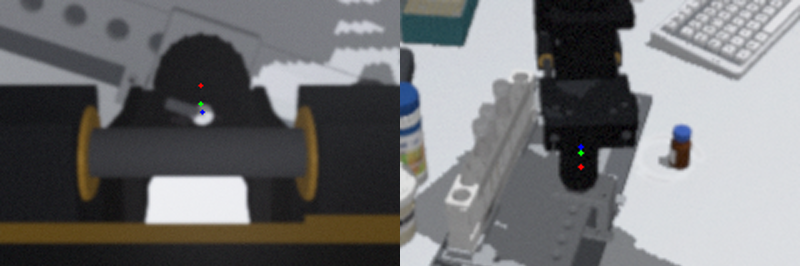

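Request:
{"api": "jog_arm", "payload": {"motion": [[0.2,[0,0,0],[0,0,0]],[0.1,[0,0,0],[0,0,0]],[0.0,[0,0,0],[0,0,0]],[0.0,[0,0,0],[0,0,0]]], "force": 10}}

```text
clock: 4.18
tool_pos: [522.8, -82.2, 77.6]
tcp_rot: [0.982, 0.191, -0.0, -0.0]
force: [-0.0, 0.2, 0.6]
grip_width: 1.8
grasp_force: 0.0
```

The fingers shut on nothing, so I need their true height. I'll use the depth difference against the first side and top views.

```bash
python3 - <<'E'
from h import *
from bench import bot
from scipy.spatial.transform import Rotation as R
for n in("side","top"):
    a=load(n);d=bot.get_image(n);P=cloud(d)
    m=(np.abs(a["depth"]-d["depth"])>8)&(d["depth"]>0)&(np.hypot(P[...,0]-522,P[...,1]+82)<120)
    q=P[m];o=np.argsort(q[:,2])[:400]
    print(n,m.sum(),q[o[::14]].round().tolist())
    np.savez(n+"3.npz",**d)
s=bot.observe();d=bot.get_image("wrist");np.savez("w3.npz",**d,p=s["tool_pos"],q=s["tcp_rot"])
T=np.eye(4);T[:3,:3]=R.from_quat(s["tcp_rot"]).as_matrix();T[:3,3]=s["tool_pos"]
c=dict(d);c["view"]=np.linalg.inv(d["T_tool_cam"]);Q=cloud(c)  # tool coords
m=(np.abs(Q[...,0])<30)&(np.abs(Q[...,1])<80)&(Q[...,2]>-140)
for r in range(200,300,6): print(r,Q[r,[250,270,290,305,320,335,350]].round().tolist())
b=load("side3");t=cv2.resize(b["image"][110:260,250:400],(600,600),interpolation=cv2.INTER_CUBIC)
cv2.imwrite("pics/w4.png",t[...,::-1])
E
```

```text
side 12319 [[475.0, -159.0, -3.0], [601.0, -137.0, 43.0], [498.0, -0.0, 176.0], [465.0, -17.0, 177.0], [585.0, -143.0, 178.0], [583.0, -142.0, 179.0], [460.0, -14.0, 179.0], [489.0, -3.0, 180.0], [478.0, -6.0, 180.0], [511.0, 6.0, 181.0], [545.0, -37.0, 182.0], [491.0, 0.0, 182.0], [513.0, 5.0, 183.0], [507.0, 4.0, 183.0], [477.0, -10.0, 184.0], [479.0, -6.0, 185.0], [517.0, 10.0, 185.0], [478.0, -7.0, 186.0], [512.0, 7.0, 186.0], [490.0, -2.0, 187.0], [519.0, 8.0, 187.0], [468.0, -13.0, 188.0], [523.0, 11.0, 189.0], [462.0, -14.0, 189.0], [494.0, 0.0, 190.0], [487.0, -4.0, 190.0], [512.0, 8.0, 191.0], [504.0, 3.0, 191.0], [467.0, -14.0, 192.0]]
top 13335 [[483.0, -190.0, -5.0], [498.0, -169.0, 11.0], [518.0, -176.0, 183.0], [514.0, -151.0, 188.0], [481.0, -86.0, 189.0], [472.0, -31.0, 190.0], [517.0, -154.0, 191.0], [477.0, -74.0, 191.0], [470.0, -37.0, 191.0], [495.0, -93.0, 192.0], [520.0, -156.0, 192.0], [468.0, -33.0, 193.0], [489.0, -104.0, 193.0], [477.0, -64.0, 193.0], [474.0, -43.0, 195.0], [491.0, -100.0, 196.0], [479.0, -67.0, 197.0], [491.0, -78.0, 197.0], [491.0, -102.0,
[... 2174 characters left out ...]
-5.0, -117.0], [27.0, -1.0, -116.0], [28.0, 3.0, -118.0], [30.0, 6.0, -122.0]]
278 [[29.0, -18.0, -122.0], [29.0, -13.0, -122.0], [29.0, -8.0, -122.0], [7.0, -6.0, -84.0], [4.0, -1.0, -78.0], [27.0, 3.0, -118.0], [29.0, 6.0, -122.0]]
284 [[27.0, -18.0, -122.0], [27.0, -13.0, -122.0], [27.0, -8.0, -123.0], [4.0, -6.0, -83.0], [0.0, -1.0, -76.0], [25.0, 3.0, -119.0], [27.0, 6.0, -122.0]]
290 [[25.0, -18.0, -121.0], [25.0, -13.0, -121.0], [26.0, -8.0, -123.0], [2.0, -6.0, -84.0], [-2.0, -1.0, -77.0], [14.0, 4.0, -104.0], [26.0, 6.0, -123.0]]
296 [[24.0, -18.0, -123.0], [24.0, -13.0, -122.0], [24.0, -8.0, -122.0], [0.0, -6.0, -85.0], [-5.0, -1.0, -77.0], [12.0, 4.0, -104.0], [23.0, 7.0, -121.0]]
```

View pics/w4.png

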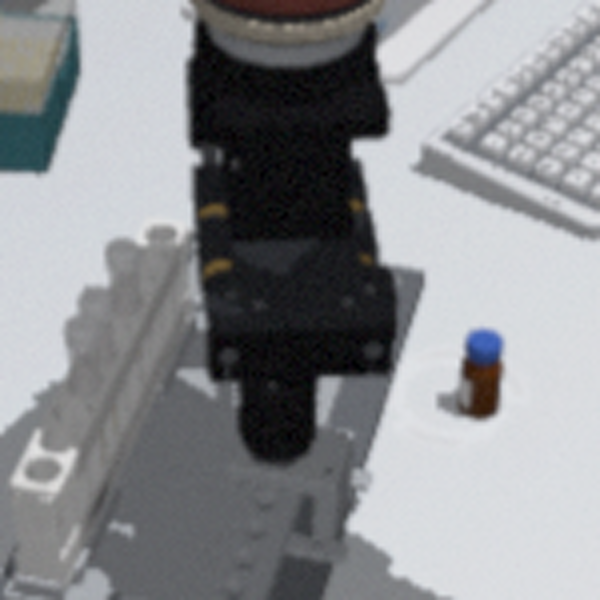

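Side crop: the shut fingers end right above the knob at crop (278,440). Wrist depth puts the finger faces at tool z −28 and above, so the real tips seem to be about 28 mm short of the reported TCP. I'll rise and measure that.

Request:
{"api": "jog_arm", "payload": {"motion": [[0.0,[0,0,-30],[0,0,0]],[0.0,[0,0,-30],[0,0,0]],[0.0,[0,0,0],[0,0,0]],[0.0,[0,0,0],[0,0,0]]]}}

```text
clock: 4.82
tool_pos: [522.3, -82.1, 136.9]
tcp_rot: [0.982, 0.191, -0.0, -0.0]
force: [0.3, 0.6, -0.0]
grip_width: 0.1
grasp_force: 0.0
```

```bash
python3 - <<'E'
from h import *
from bench import bot
s=bot.observe();print(s["tool_pos"],s["joints"],s["force"])
d=bot.get_image("wrist");c=dict(d);c["view"]=np.linalg.inv(d["T_tool_cam"]);Q=cloud(c)
for r in range(196,262,4): print(r,Q[r,[304,320,336]].round().tolist(),d["image"][r,320])
b=bot.get_image("side");P=cloud(b);np.savez("side4.npz",**b)
m=(np.abs(load("side")["depth"]-b["depth"])>8)&(np.hypot(P[...,0]-522,P[...,1]+82)<25)&(P[...,2]>110)
q=P[m];print("side tip z",np.percentile(q[:,2],[0,1,3,10]),q[q[:,2].argsort()[:12]].round().tolist())
E
```

```text
[522.34968717 -82.06649734 136.86245634] [-3.05041133e-01  4.06363555e-02  1.83611487e+00  1.91137100e-06
  1.26570630e+00  8.81946842e-01] [ 0.2658545   0.57621973 -0.02345172]
196 [[8.0, -12.0, 34.0], [8.0, 0.0, 33.0], [9.0, 12.0, 31.0]] [27 27 29]
200 [[5.0, -12.0, 33.0], [5.0, 0.0, 32.0], [5.0, 12.0, 33.0]] [34 33 35]
204 [[2.0, -12.0, 33.0], [2.0, 0.0, 32.0], [2.0, 12.0, 32.0]] [ 98  99 104]
208 [[-1.0, -12.0, 31.0], [-1.0, 0.0, 32.0], [-1.0, 12.0, 31.0]] [105 109 110]
212 [[-4.0, -12.0, 32.0], [-4.0, 0.0, 34.0], [-4.0, 12.0, 33.0]] [52 52 56]
216 [[-7.0, -12.0, 32.0], [-7.0, 0.0, 32.0], [-7.0, 12.0, 33.0]] [30 26 27]
220 [[-11.0, -12.0, 34.0], [-10.0, 0.0, 32.0], [-10.0, 12.0, 33.0]] [26 26 26]
224 [[10.0, -9.0, -33.0], [9.0, -0.0, -29.0], [36.0, 4.0, -106.0]] [24 25 27]
228 [[10.0, -9.0, -39.0], [9.0, -0.0, -35.0], [35.0, 4.0, -106.0]] [44 43 44]
232 [[10.0, -8.0, -45.0], [9.0, -0.0, -41.0], [35.0, 4.0, -107.0]] [48 47 50]
236 [[10.0, -8.0, -49.0], [8.0, -0.0, -45.0], [35.0, 3.0, -112.0]] [52 51 55]
240 [[33.0, -5.0, -108.0], [9.0, -0.0, -52.0], [35.0, 3.0, -114.0]] [51 49 52]
244 [[31.0, -5.0, -108.0], [8.0, -0.0, -54.0], [35.0, 3.0, -116.0]] [50 48 48]
248 [[32.0, -5.0, -113.0], [32.0, -1.0, -111.0], [34.0, 3.0, -116.0]] [38 40 42]
252 [[32.0, -5.0, -114.0], [31.0, -1.0, -114.0], [33.0, 3.0, -118.0]] [48 48 52]
256 [[31.0, -5.0, -114.0], [31.0, -1.0, -115.0], [32.0, 3.0, -117.0]] [46 46 47]
260 [[30.0, -5.0, -116.0], [30.0, -1.0, -115.0], [32.0, 3.0, -119.0]] [54 51 55]
side tip z [165.46477199 166.01976789 166.80165568 167.75500501] [[513.0, -78.0, 165.0], [517.0, -76.0, 166.0], [515.0, -75.0, 167.0], [524.0, -73.0, 167.0], [514.0, -76.0, 167.0], [520.0, -73.0, 167.0], [519.0, -74.0, 167.0], [511.0, -79.0, 168.0], [513.0, -78.0, 168.0], [522.0, -72.0, 168.0], [525.0, -71.0, 168.0], [527.0, -70.0, 168.0]]
```

Confirmed: the real tips are about 28.5 mm behind the reported TCP, so the grasp point is at tool z −47. Going to a grasp height of about 95 means TCP z 48. The knob axis is within 1 mm laterally.

Request:
{"api": "jog_arm", "payload": {"motion": [[0.63,[0,0,0],[0,0,0]],[0.63,[0,0,0],[0,0,0]],[0.63,[0,0,0],[0,0,0]],[0.63,[0,0,0],[0,0,0]],[0.63,[0,0,0],[0,0,0]],[0.63,[0,0,20],[0,0,0]],[0.63,[0,0,20],[0,0,0]],[0.63,[0,0,20],[0,0,0]],[0.63,[0,0,20],[0,0,0]],[0.63,[0,0,9],[0,0,0]],[0.63,[0,0,0],[0,0,0]]]}}

```text
clock: 6.3
tool_pos: [522.4, -82.1, 48.2]
tcp_rot: [0.982, 0.191, -0.001, -0.0]
force: [-0.8, 0.2, 0.3]
grip_width: 54.8
grasp_force: 0.0
```

Request:
{"api": "jog_arm", "payload": {"motion": [[0.3,[0,0,0],[0,0,0]],[0.3,[0,0,0],[0,0,0]],[0.3,[0,0,0],[0,0,0]],[0.3,[0,0,0],[0,0,0]],[0.3,[0,0,0],[0,0,0]],[0.3,[0,0,0],[0,0,0]]], "force": 10}}

```text
clock: 7.05
tool_pos: [523.9, -83.2, 49.5]
tcp_rot: [0.982, 0.191, 0.001, 0.001]
force: [1.0, -5.2, 3.3]
grip_width: 35.7
grasp_force: 10.0
```

Request:
{"api": "jog_arm", "payload": {"motion": [[0.3,[0,1.5,0],[0,0,0]],[0.3,[0,0,0],[0,0,0]],[0.3,[0,0,0],[0,0,0]]], "force": 30}}

```text
clock: 7.42
tool_pos: [523.9, -83.4, 49.5]
tcp_rot: [0.982, 0.191, 0.001, -0.0]
force: [-0.1, -1.9, 6.7]
grip_width: 35.1
grasp_force: 30.0
```

```bash
cat > o.py <<'E'
from bench import bot
import numpy as np
s=bot.observe();q=s["tcp_rot"];np.set_printoptions(suppress=True,precision=3)
print(s["clock"],"p",s["tool_pos"],"yaw",2*np.arctan2(q[1],q[0]),"F",s["force"],"T",s["torque"],s["grip_width"],s["grasp_force"],"q6",s["joints"][5])
E
python3 o.py
```

```text
7.425 p [523.917 -83.379  49.507] yaw 0.3836790389975984 F [-0.14  -1.911  6.681] T [-0.054  0.042 -0.004] 35.09819707240656 29.99044518917799 q6 0.8796973093180867
```

Request:
{"api": "jog_arm", "payload": {"motion": [[0.3,[0,0,-2],[0,0,0]],[0.3,[0,0,-2],[0,0,0]],[0.3,[0,0,-2],[0,0,0]],[0.3,[0,0,-2],[0,0,0]],[0.3,[0,0,-2],[0,0,0]],[0.3,[0,0,-2],[0,0,0]],[0.3,[0,0,0],[0,0,0]],[0.3,[0,0,0],[0,0,0]]]}}

```text
clock: 8.43
tool_pos: [523.4, -83.3, 59.0]
tcp_rot: [0.982, 0.191, 0.0, -0.0]
force: [7.3, -2.5, -11.0]
grip_width: 35.3
grasp_force: 30.0
```

```bash
python3 o.py
```

```text
8.425 p [523.42  -83.346  59.019] yaw 0.38360444601792243 F [  7.342  -2.48  -10.979] T [-0.573 -1.335 -0.007] 35.316377352349605 29.996340963989496 q6 0.8797206035372781
```

Request:
{"api": "jog_arm", "payload": {"motion": [[0.3,[0,0,-2],[0,0,0]],[0.3,[0,0,-2],[0,0,0]],[0.3,[0,0,0],[0,0,0]],[0.3,[0,0,0],[0,0,0]]]}}

```text
clock: 8.93
tool_pos: [523.3, -83.3, 62.7]
tcp_rot: [0.982, 0.191, 0.0, -0.0]
force: [8.1, -3.2, -13.1]
grip_width: 35.5
grasp_force: 30.0
```

```bash
python3 o.py
```

```text
8.925 p [523.288 -83.341  62.711] yaw 0.3836131879823269 F [  8.083  -3.197 -13.113] T [-0.583 -1.427  0.019] 35.53414568817903 29.998470582067966 q6 0.8796969027761841
```

Request:
{"api": "jog_arm", "payload": {"motion": [[0.3,[0.8,0.5,-1],[0,0,0]],[0.3,[0.8,0.3,0],[0,0,0]],[0.3,[0,0,0],[0,0,0]],[0.3,[0,0,0],[0,0,0.05]],[0.3,[0,0,0],[0,0,0.05]],[0.3,[0,0,0],[0,0,0]]]}}

```text
clock: 9.68
tool_pos: [523.5, -83.3, 62.9]
tcp_rot: [0.99, 0.141, -0.002, -0.001]
force: [4.2, -4.4, -13.7]
grip_width: 35.4
grasp_force: 30.0
```

```bash
python3 o.py
```

```text
9.675 p [523.497 -83.327  62.918] yaw 0.28312273297366963 F [  4.206  -4.354 -13.713] T [-0.656 -0.87   0.041] 35.37639925900077 30.00243983231485 q6 0.981024858277076
```

Request:
{"api": "jog_arm", "payload": {"motion": [[0.3,[0,0,0],[0,0,0.07]],[0.3,[0,0,0],[0,0,0.07]],[0.3,[0,0,0],[0,0,0.07]],[0.3,[0,0,0],[0,0,0.07]],[0.3,[0,0,0],[0,0,0.07]],[0.3,[0,0,0],[0,0,0.07]],[0.3,[0,0,0],[0,0,0.07]],[0.3,[0,0,0],[0,0,0.07]],[0.3,[0,0,0],[0,0,0.07]],[0.3,[0,0,0],[0,0,0.07]],[0.3,[0,0,0],[0,0,0]]]}}

```text
clock: 11.05
tool_pos: [523.5, -83.1, 62.9]
tcp_rot: [0.978, -0.207, -0.002, -0.0]
force: [5.5, -3.5, -13.9]
grip_width: 35.4
grasp_force: 30.0
```

```bash
python3 o.py
```

```text
11.05 p [523.476 -83.133  62.865] yaw -0.41722891712701193 F [  5.503  -3.534 -13.892] T [-0.361 -0.934  0.048] 35.40187024812723 29.990613791160285 q6 1.6812643821300746
```

Turned 0.80 and still free (torque baseline about 0.05). From here I go in small steps and watch the torque.

Request:
{"api": "jog_arm", "payload": {"motion": [[0.3,[0,0,0],[0,0,0.04]],[0.3,[0,0,0],[0,0,0.03]],[0.3,[0,0,0],[0,0,0.03]],[0.3,[0,0,0],[0,0,0]]]}}

```text
clock: 11.55
tool_pos: [523.5, -83.1, 62.9]
tcp_rot: [0.967, -0.256, -0.002, -0.0]
force: [3.6, -4.2, -12.6]
grip_width: 35.3
grasp_force: 30.0
```

```bash
python3 o.py
```

```text
11.55 p [523.55  -83.105  62.919] yaw -0.5167395875904729 F [  3.619  -4.179 -12.552] T [-0.347 -0.865 -0.022] 35.33670394963104 29.991151141002774 q6 1.780822391658094
```

Request:
{"api": "jog_arm", "payload": {"motion": [[0.3,[0,0,0],[0,0,0.03]],[0.3,[0,0,0],[0,0,0.03]],[0.3,[0,0,0],[0,0,0]]]}}

```text
clock: 11.92
tool_pos: [523.5, -83.1, 62.9]
tcp_rot: [0.959, -0.284, -0.002, -0.0]
force: [5.0, -2.8, -13.8]
grip_width: 35.2
grasp_force: 30.0
```

```bash
python3 o.py
```

```text
11.925 p [523.508 -83.089  62.877] yaw -0.5768106152141003 F [  5.036  -2.791 -13.816] T [-0.38  -0.95  -0.026] 35.20262113958135 29.992073164321482 q6 1.8408524669903543
```

Request:
{"api": "jog_arm", "payload": {"motion": [[0.3,[0,0,0],[0,0,0.03]],[0.3,[0,0,0],[0,0,0.03]],[0.3,[0,0,0],[0,0,0]]]}}

```text
clock: 12.3
tool_pos: [523.6, -83.1, 62.9]
tcp_rot: [0.95, -0.313, -0.002, -0.0]
force: [4.9, -3.6, -13.2]
grip_width: 35.2
grasp_force: 30.0
```

```bash
python3 o.py
```

```text
12.3 p [523.564 -83.081  62.903] yaw -0.6367881514364141 F [  4.879  -3.558 -13.205] T [-0.322 -1.001 -0.02 ] 35.15647389759476 29.993072315119207 q6 1.9008320225824977
```

Request:
{"api": "jog_arm", "payload": {"motion": [[0.3,[0,0,0],[0,0,0.03]],[0.3,[0,0,0],[0,0,0.03]],[0.3,[0,0,0],[0,0,0]]]}}

```text
clock: 12.68
tool_pos: [523.6, -83.1, 62.9]
tcp_rot: [0.94, -0.341, -0.002, -0.0]
force: [5.5, -3.0, -13.2]
grip_width: 35.4
grasp_force: 30.0
```

```bash
python3 o.py
```

```text
12.675 p [523.57  -83.08   62.893] yaw -0.6967651160226724 F [  5.502  -2.954 -13.166] T [-0.266 -0.981 -0.016] 35.44240071165011 29.994462355971336 q6 1.9608098067276571
```

Request:
{"api": "jog_arm", "payload": {"motion": [[0.3,[0,0,0],[0,0,0.03]],[0.3,[0,0,0],[0,0,0.03]],[0.3,[0,0,0],[0,0,0]]]}}

```text
clock: 13.05
tool_pos: [523.6, -83.1, 62.9]
tcp_rot: [0.929, -0.369, -0.002, -0.0]
force: [4.3, -2.6, -12.6]
grip_width: 35.5
grasp_force: 30.0
```

```bash
python3 o.py
```

```text
13.05 p [523.61  -83.123  62.881] yaw -0.7567495489300717 F [  4.26   -2.571 -12.607] T [-0.325 -1.056  0.037] 35.526601495163696 29.997029285877943 q6 2.0207417935917964
```

Request:
{"api": "jog_arm", "payload": {"motion": [[0.3,[0,0,0],[0,0,0.03]],[0.3,[0,0,0],[0,0,0.03]],[0.3,[0,0,0],[0,0,0]]]}}

```text
clock: 13.42
tool_pos: [523.7, -83.2, 62.9]
tcp_rot: [0.918, -0.397, -0.002, 0.0]
force: [3.6, -3.7, -13.5]
grip_width: 35.3
grasp_force: 30.0
```

```bash
python3 o.py
```

```text
13.425 p [523.683 -83.231  62.89 ] yaw -0.8164660064081612 F [  3.631  -3.67  -13.538] T [-0.39  -1.12   0.146] 35.32991862848155 30.002621593885124 q6 2.0805652069762592
```

Torque has risen to 0.15, so this should be the wall. One small confirming step.

Request:
{"api": "jog_arm", "payload": {"motion": [[0.3,[0,0,0],[0,0,0.025]],[0.3,[0,0,0],[0,0,0]]]}}

```text
clock: 13.68
tool_pos: [523.7, -83.2, 62.9]
tcp_rot: [0.913, -0.408, -0.002, 0.0]
force: [5.4, -3.1, -14.6]
grip_width: 35.5
grasp_force: 30.0
```

```bash
python3 o.py
```

```text
13.675 p [523.678 -83.236  62.897] yaw -0.8412819452958563 F [  5.358  -3.138 -14.588] T [-0.316 -1.117  0.25 ] 35.457802481127594 30.003533237613738 q6 2.1053707740371506
```

Request:
{"api": "jog_arm", "payload": {"motion": [[0.3,[0,0,0],[0,0,-0.045]],[0.3,[0,0,0],[0,0,-0.045]],[0.3,[0,0,1],[0,0,0]],[0.3,[0,0,1],[0,0,0]],[0.3,[0,0,1],[0,0,0]],[0.3,[0,0,0],[0,0,0]],[0.3,[0,0,0],[0,0,0]]]}}

```text
clock: 14.55
tool_pos: [523.8, -83.2, 61.4]
tcp_rot: [0.93, -0.367, -0.002, 0.0]
force: [0.4, -2.1, -13.4]
grip_width: 35.3
grasp_force: 30.0
```

```bash
python3 o.py
```

```text
14.55 p [523.791 -83.232  61.369] yaw -0.7512173382242133 F [  0.42   -2.075 -13.429] T [-0.079 -0.488 -0.049] 35.34696712078465 29.994244161061943 q6 2.015488784943819
```

Request:
{"api": "jog_arm", "payload": {"motion": [[0.3,[0,0,1],[0,0,0]],[0.3,[0,0,1],[0,0,0]],[0.3,[0,0,1],[0,0,0]],[0.3,[0,0,0],[0,0,0]],[0.3,[0,0,0],[0,0,0]]]}}

```text
clock: 15.18
tool_pos: [524.2, -83.4, 59.1]
tcp_rot: [0.93, -0.367, -0.001, 0.0]
force: [-3.8, 0.5, -12.1]
grip_width: 35.1
grasp_force: 30.0
```

```bash
python3 o.py
```

```text
15.175 p [524.211 -83.372  59.138] yaw -0.7510886491724436 F [ -3.776   0.451 -12.083] T [ 0.161  0.523 -0.042] 35.1493779415423 29.990302794612944 q6 2.0155273318571343
```

Request:
{"api": "jog_arm", "payload": {"motion": [[0.3,[0,0,1],[0,0,0]],[0.3,[0,0,1],[0,0,0]],[0.3,[0,0,1],[0,0,0]],[0.3,[0,0,0],[0,0,0]],[0.3,[0,0,0],[0,0,0]]]}}

```text
clock: 15.8
tool_pos: [524.5, -83.5, 57.7]
tcp_rot: [0.93, -0.367, -0.001, 0.0]
force: [-9.9, 1.0, -0.8]
grip_width: 35.5
grasp_force: 30.0
```

```bash
python3 o.py
```

```text
15.8 p [524.515 -83.518  57.721] yaw -0.7509405614363192 F [-9.898  1.032 -0.817] T [ 0.39   1.625 -0.025] 35.52986411642976 29.991076765581965 q6 2.0155236250543687
```

Fz has dropped to about 0 at 8.2 mm lift, so it is parked. I'll release, rise, and square up over the handle.

Request:
{"api": "jog_arm", "payload": {"motion": [[0.5,[0,0,0],[0,0,0]],[0.63,[0,0,0],[0,0,0]],[0.63,[0,0,0],[0,0,0]],[0.63,[0,0,0],[0,0,0]],[0.63,[0,0,-20],[0,0,0]],[0.63,[0,0,-40],[0,0,0]],[0.63,[0,0,-35],[0,0,0]],[0.5,[0,0,0],[0,0,-0.16]],[0.36,[0,0,0],[0,0,-0.16]],[0.36,[0,0,0],[0,0,-0.16]],[0.36,[0,0,0],[0,0,-0.16]],[0.36,[0,0,0],[0,0,-0.16]]], "force": 15}}

```text
clock: 17.3
tool_pos: [525.4, -83.8, 151.7]
tcp_rot: [1.0, 0.027, 0.0, 0.0]
force: [-0.7, 0.5, 0.2]
grip_width: 31.7
grasp_force: 0.0
```

Request:
{"api": "jog_arm", "payload": {"motion": [[0.36,[0,40,0],[0,0,0]],[0.36,[0,40,0],[0,0,0]],[0.36,[0,0,0],[0,0,0]],[0.36,[0,0,0],[0,0,0]]]}}

```text
clock: 17.8
tool_pos: [529.0, -163.4, 151.5]
tcp_rot: [1.0, 0.024, -0.0, -0.0]
force: [0.6, -0.0, -0.0]
grip_width: 31.5
grasp_force: 0.0
```

```bash
python3 o.py; python3 - <<'E'
from h import *
from bench import bot
from scipy.spatial.transform import Rotation as R
s=bot.observe();d=bot.get_image("wrist")
T=np.eye(4);T[:3,:3]=R.from_quat(s["tcp_rot"]).as_matrix();T[:3,3]=s["tool_pos"]
d["view"]=np.linalg.inv(T@d["T_tool_cam"]);P=cloud(d);c=s["tool_pos"][:2]
for n,o,z0,z1 in(("handle",(0,0),72,90),("knob",(-4,80),100,125)):
    m=(np.hypot(P[...,0]-c[0]-o[0],P[...,1]-c[1]-o[1])<28)&(P[...,2]>z0)&(P[...,2]<z1)
    q=P[m];v,u=np.nonzero(m)
    if len(q):print(n,m.sum(),q.mean(0),np.percentile(q[:,2],[50,90]),"top-centre",q[q[:,2]>np.percentile(q[:,2],50)-1].mean(0),u.min(),u.max(),v.min(),v.max())
b=d["image"][90:290,200:460,::-1];cv2.imwrite("pics/w5.png",cv2.resize(b,(780,600)))
E
```

```text
17.8 p [ 528.976 -163.351  151.49 ] yaw 0.04815950031930157 F [ 0.639 -0.011 -0.048] T [0.091 0.03  0.013] 31.527053324747754 0.0 q6 1.0801653453261097
handle 349 [ 532.98797179 -162.46318323   82.77797586] [83.73299064 84.96980854] top-centre [ 531.73106573 -162.49881868   84.28382   ] 309 329 179 200
knob 1639 [526.04557599 -84.8463403  111.37031511] [112.26797097 113.48984927] top-centre [524.31102167 -83.36001395 112.70153254] 192 241 180 220
```

View pics/w5.png

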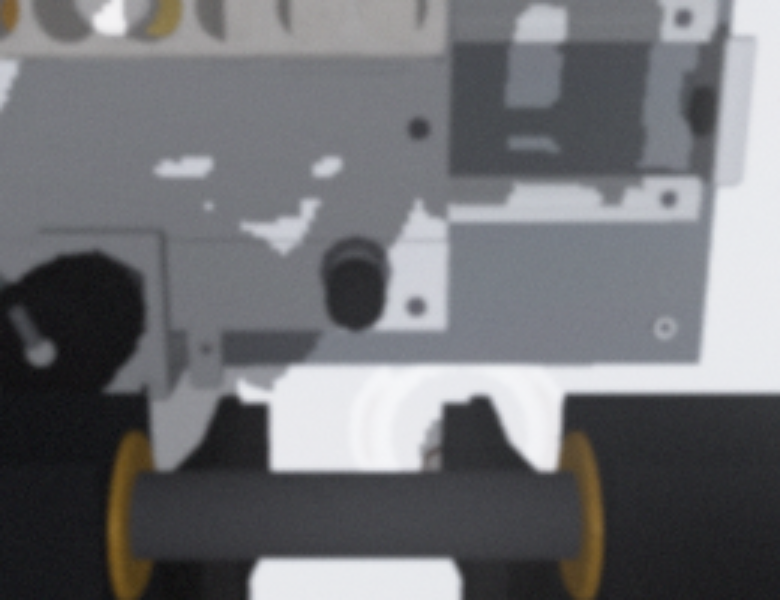

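The crop shows the knob parked at left with its bar turned and its top about 8 mm higher. The handle at crop (355,290) lies centrally between the fingers. I'll descend and grip it.

Request:
{"api": "jog_arm", "payload": {"motion": [[0.36,[0.5,-0.5,40],[0,0,0]],[0.36,[0,0,40],[0,0,0]],[0.36,[0,0,25],[0,0,0]],[0.36,[0,0,15],[0,0,0]],[0.36,[0,0,9],[0,0,0]],[0.36,[0,0,0],[0,0,0]],[0.36,[0,0,0],[0,0,0]]]}}

```text
clock: 18.73
tool_pos: [530.4, -163.4, 23.7]
tcp_rot: [1.0, 0.024, 0.001, 0.0]
force: [-1.0, -0.5, 1.0]
grip_width: 31.0
grasp_force: 0.0
```

Request:
{"api": "jog_arm", "payload": {"motion": [[0.1,[0,0,0],[0,0,0]],[0.1,[0,0,0],[0,0,0]],[0.1,[0,0,0],[0,0,0]],[0.1,[0,0,0],[0,0,0]]], "force": 10}}

```text
clock: 19.23
tool_pos: [529.9, -163.4, 23.2]
tcp_rot: [1.0, 0.024, 0.0, 0.0]
force: [-0.7, 0.5, 3.1]
grip_width: 17.8
grasp_force: 10.0
```

```bash
python3 o.py
```

```text
19.225 p [ 529.941 -163.382   23.188] yaw 0.048732765855863135 F [-0.686  0.524  3.052] T [-0.008  0.09   0.004] 17.7776740242871 9.999959240667522 q6 1.0808767274227145
```

Request:
{"api": "jog_arm", "payload": {"motion": [[0.1,[0,2,0],[0,0,0]],[0.1,[0,4,0],[0,0,0]],[0.1,[0,6,0],[0,0,0]],[0.1,[0,6,0],[0,0,0]],[0.1,[0,6,0],[0,0,0]],[0.1,[0,6,0],[0,0,0]],[0.1,[0,0,0],[0,0,0]]]}}

```text
clock: 20.1
tool_pos: [531.5, -194.0, 23.1]
tcp_rot: [1.0, 0.024, 0.0, 0.001]
force: [-0.7, -2.2, 5.7]
grip_width: 17.6
grasp_force: 10.0
```

```bash
python3 o.py
```

```text
20.1 p [ 531.461 -194.019   23.138] yaw 0.04844369624291209 F [-0.693 -2.244  5.747] T [-0.204  0.077 -0.018] 17.61635079189575 10.00032339594327 q6 1.0336203779959365
```

Request:
{"api": "jog_arm", "payload": {"motion": [[0.1,[0,6,0],[0,0,0]],[0.1,[0,6,0],[0,0,0]],[0.1,[0,6,0],[0,0,0]],[0.1,[0,6,0],[0,0,0]],[0.1,[0,6,0],[0,0,0]],[0.1,[0,6,0],[0,0,0]],[0.1,[0,5,0],[0,0,0]],[0.1,[0,3,0],[0,0,0]],[0.1,[0,0,0],[0,0,0]],[0.1,[0,0,0],[0,0,0]]]}}

```text
clock: 21.35
tool_pos: [533.7, -237.4, 23.2]
tcp_rot: [1.0, 0.024, 0.001, 0.0]
force: [-0.2, -1.0, 5.4]
grip_width: 17.7
grasp_force: 10.0
```

```bash
python3 o.py
```

```text
21.35 p [ 533.661 -237.378   23.168] yaw 0.048833384682236705 F [-0.176 -1.024  5.362] T [-0.06   0.047 -0.022] 17.707605085520807 10.000144753139466 q6 0.9685788765868915
```

Request:
{"api": "jog_arm", "payload": {"motion": [[0.1,[0,1.5,0],[0,0,0]],[0.1,[0,1.5,0],[0,0,0]],[0.1,[0,1.5,0],[0,0,0]],[0.1,[0,1,0],[0,0,0]],[0.1,[0,0,0],[0,0,0]],[0.1,[0,0,0],[0,0,0]]]}}

```text
clock: 22.1
tool_pos: [533.9, -242.5, 23.1]
tcp_rot: [1.0, 0.024, 0.0, 0.0]
force: [-0.8, 0.7, 5.1]
grip_width: 17.8
grasp_force: 10.0
```

```bash
python3 o.py
```

```text
22.1 p [ 533.91  -242.452   23.12 ] yaw 0.048883061803126654 F [-0.807  0.741  5.075] T [ 0.183  0.023 -0.012] 17.827527654934958 9.999927633907646 q6 0.960781499685804
```

Request:
{"api": "jog_arm", "payload": {"motion": [[0.1,[0,0.8,0],[0,0,0]],[0.1,[0,0.8,0],[0,0,0]],[0.1,[0,0,0],[0,0,0]],[0.1,[0,0,0],[0,0,0]]]}}

```text
clock: 22.6
tool_pos: [534.0, -243.3, 23.1]
tcp_rot: [1.0, 0.024, 0.0, -0.0]
force: [-0.3, 3.6, 7.3]
grip_width: 17.5
grasp_force: 10.0
```

```bash
python3 o.py
```

```text
22.6 p [ 533.979 -243.284   23.148] yaw 0.048953139808143004 F [-0.343  3.601  7.323] T [ 0.552  0.071 -0.002] 17.46647539061934 10.000671464949846 q6 0.9585466903627127
```

Request:
{"api": "jog_arm", "payload": {"motion": [[0.1,[0,0.8,0],[0,0,0]],[0.1,[0,0,0],[0,0,0]],[0.1,[0,0,0],[0,0,0]]]}}

```text
clock: 22.98
tool_pos: [534.0, -243.3, 23.1]
tcp_rot: [1.0, 0.025, 0.0, -0.001]
force: [-1.0, 6.2, 8.1]
grip_width: 17.4
grasp_force: 10.0
```

```bash
python3 o.py
```

```text
22.975 p [ 533.956 -243.292   23.126] yaw 0.0490968337812023 F [-1.047  6.175  8.063] T [ 1.097  0.063 -0.017] 17.388215672100348 10.00098709599115 q6 0.9573487070709732
```

The carriage is on the stop at about 6 N. Release and retreat.

Request:
{"api": "jog_arm", "payload": {"motion": [[0.25,[0,0,0],[0,0,0]],[0.36,[0,0,0],[0,0,0]],[0.36,[0,0,0],[0,0,0]],[0.36,[0,0,-10],[0,0,0]],[0.36,[0,0,-30],[0,0,0]],[0.36,[0,0,-45],[0,0,0]],[0.36,[0,0,-45],[0,0,0]],[0.36,[0,0,-30],[0,0,0]],[0.36,[-40,0,0],[0,0,0]],[0.36,[-40,0,0],[0,0,0]],[0.36,[0,0,0],[0,0,0]],[0.36,[0,0,0],[0,0,0]]]}}

```text
clock: 24.48
tool_pos: [454.3, -249.2, 183.5]
tcp_rot: [1.0, 0.024, 0.001, 0.0]
force: [0.2, -0.7, 1.1]
grip_width: 31.7
grasp_force: 0.0
```

```bash
python3 o.py; python3 - <<'E'
from h import *
from bench import bot
from scipy.spatial.transform import Rotation as R
s=bot.observe();d=bot.get_image("wrist")
T=np.eye(4);T[:3,:3]=R.from_quat(s["tcp_rot"]).as_matrix();T[:3,3]=s["tool_pos"]
d["view"]=np.linalg.inv(T@d["T_tool_cam"]);P=cloud(d)
for n,c,z0,z1 in(("handle",(534,-243),72,90),("knob",(524,-83),100,125)):
    m=(np.hypot(P[...,0]-c[0],P[...,1]-c[1])<25)&(P[...,2]>z0)&(P[...,2]<z1);q=P[m]
    if len(q):print(n,len(q),q.mean(0),np.median(q[:,2]))
cv2.imwrite("pics/w6.png",d["image"][...,::-1])
E
```

```text
24.475 p [ 454.332 -249.234  183.539] yaw 0.048261335282727275 F [ 0.182 -0.675  1.114] T [ 0.042 -0.015  0.004] 31.677104691108163 0.0 q6 0.8682415271638888
handle 314 [ 535.30477699 -242.43840888   83.69769243] 84.0103659038125
knob 1885 [522.35113626 -86.55262618 111.22059121] 112.29598525845381
```

View pics/w6.png

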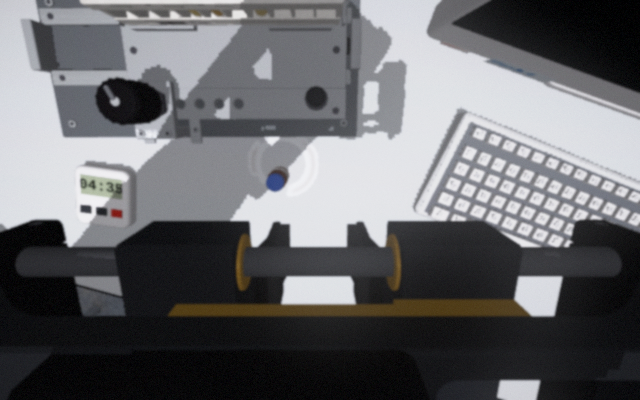

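The picture shows the carriage at the right end with the handle at (316,97), against the end bracket at (352,60). The knob at (120,100) is still parked high (top 112 mm), and the rack is upright at the top edge. The vial (277,180) and timer (103,195) are in place, and nothing is being touched.

```bash
python3 -c "
from bench import bot
print(bot.hand_in())"
```

```text
the job is handed in; nothing more can be done
None
```

The job is handed in (no verdict came back): the plunger is parked in its rest notch, the carriage sits against the end stop after a push of about 6 N, the rack is upright, the vial and timer are in place (cup and canister not re-checked), and it took about 24.5 s.

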